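Load the culture-medium bin

ROBOT

A 7-joint arm with a two-finger parallel gripper is mounted at the origin on the work surface. World frame = base frame: x ahead of the robot, y to its left, z up, the work surface at z = 0. Lengths are in m, angles in rad, forces in N, time in s.
With the tool pointing down it reaches from about 0.4 to 0.85 m from the base axis. Payload 10.4 kg.
Tool frame: the origin (TCP) lies at the very end of the fingers, on their centre line; the grasp point (between the pads) lies 19 mm behind it; x points along the fingers, z is the direction in which the jaws open and shut, and the axes are right-handed (so a half turn about x gives the same grasp; the last joint's range is limited). The gripper opens to 85 mm and grips with 20 to 120 N. Pads are 22 mm wide; open, the fingers measure 114 mm over their backs; the gripper's body (76 mm by 85 mm) begins 54 mm behind the grasp point. The pads swing forward as they close: fully open they stand 13 mm farther back than shut.
Start: joints at [1.155, 0.332, -0.065, 1.46, 0.022, 1.35, -0.088], TCP at [0.239, -0.577, 0.231] pointing down, gripper open.
Joint ranges: [-2.6, 2.6], [-0.5, 2.12], [-1.47, 1.34], [0.16, 2.42], [-1.27, 4.41], [0.06, 2.06], [-2.6, 2.6]. Speed limits (rad/s): [2.22, 2.22, 2.79, 2.79, 3.14, 3.14, 3.14].

INTERFACE

Orientations are given as a unit quaternion [x, y, z, w].
In Python, from workcell import readout, camera, manip gives the robot as it stands.
- The arm moves only by the shell command python3 -m inch 'ROWS' [FORCE]. ROWS is JSON, a list of rows, each a list of 3 entries, a list of its own where there are three numbers: the turn, a rotation vector about the tool's x, y, z in degrees, then the shift along the tool's x, y, z in mm, then the closure, from 0 (fully open) to 1 (shut). In form: [[[wx, wy, wz], [dx, dy, dz], hand], ...]. A call has 1 to 10 rows; each row is the pose to reach, as a shift and turn from the pose measured when the call began, along the tool's axes at that moment; what a row does not reach only later rows make up. A row lasts 1/8 s, in which the tool goes at most 62.5 mm and 10.7 degrees, less where a joint would pass 70% of its speed; a pose out of reach is approached as far as the arm can. A call with a gripper value outside its range is refused whole. The fingers move at their own pace and stop on an object; FORCE is the grip in N (left out, the last holds). Time passes only in rows, so rows that repeat a pose let the fingers close. It gives the time, the measured TCP pose, the force and the opening at its end, in the units of the state.
- readout.get_obs(): the state, without advancing time (a new reading comes with each control period).
- camera(name): name is "scene" or "top" or "wrist"; returns a dict with "pixels" (480x640x3 uint8, red, green, blue), "range_z" (480x640 float32, m along the optical axis (not along the pixel's ray), 0 where there is no reading), "intrinsics" (3x3 intrinsics, pixels), "extrinsics" (4x4, takes a point from world to camera coordinates); the wrist camera has in their place "T_tool_cam" (4x4, takes a point from camera to tool coordinates, whose origin is the TCP and whose axes are the tool frame's). Camera axes: x right, y down, z forward; pixel columns grow to the right and rows downward; lengths in m; the calibration is good to about 2 mm. The wrist camera is an equidistant fisheye: a pixel r from the principal point sees the ray r / f radians off the axis. A picture is of the moment at which its call begins: read the wrist's pose just before it.
- manip.hand_in(): hands the job in, once; it reports no verdict.
The state is a dict: "clock": time; "joint_pos": joint angles; "joint_velocities": joint speeds; "tau": joint torques, N m; "position": TCP position; "ee_rot": TCP orientation; "ft_force": force on the tool from outside, world axes, zero at the start; "torque": the same for the moment, N m; "grip_width": opening from 0.0 (shut) to 1.0 (fully open).
Only numpy, scipy, OpenCV 4.12 (cv2) and the standard library are available. Lean on these libraries where they do the work, as an engineer would, in place of code of your own. Each camera call takes 0.05 s, during which the arm holds its last target.

TASK

Load the green bin for the culture hood: stand each of the three bottles of red medium upright on the floor of the cup that has the colour of its cap, setting it down gently, not dropping it. Leave the bottle whose medium has turned yellow and the empty bottle where they stand, although their caps match too, and do not disturb the agar plates or the dropper bottle.

Things in the scene. Friction and masses are not known exactly. Their poses are not given: they have to be found in the camera images.
- medium_blue: Round screw-cap bottle, 108 mm tall: body 56 mm in diameter up to 62 mm, shoulder sloping in to 80 mm, neck, then a cap 36 mm in diameter from 84 to 108 mm above the underside. Origin at the centre of its underside, z up through the cap. Loose, upright on the bench, about 0.16 kg. Filled with red medium, blue cap.
- medium_orange: Round screw-cap bottle, 108 mm tall: body 56 mm in diameter up to 62 mm, shoulder sloping in to 80 mm, neck, then a cap 36 mm in diameter from 84 to 108 mm above the underside. Origin at the centre of its underside, z up through the cap. Loose, upright on the bench, about 0.16 kg. Filled with red medium, orange cap.
- medium_white: Round screw-cap bottle, 108 mm tall: body 56 mm in diameter up to 62 mm, shoulder sloping in to 80 mm, neck, then a cap 36 mm in diameter from 84 to 108 mm above the underside. Origin at the centre of its underside, z up through the cap. Loose, upright on the bench, about 0.16 kg. Filled with red medium, white cap.
- spoiled_blue: Round screw-cap bottle, 108 mm tall: body 56 mm in diameter up to 62 mm, shoulder sloping in to 80 mm, neck, then a cap 36 mm in diameter from 84 to 108 mm above the underside. Origin at the centre of its underside, z up through the cap. Loose, upright on the bench, about 0.16 kg. Spoiled: its medium has turned yellow; blue cap. Stays where it is.
- empty_orange: Round screw-cap bottle, 108 mm tall: body 56 mm in diameter up to 62 mm, shoulder sloping in to 80 mm, neck, then a cap 36 mm in diameter from 84 to 108 mm above the underside. Origin at the centre of its underside, z up through the cap. Loose, upright on the bench, about 0.06 kg. Empty: clear, nothing in it; orange cap. Stays where it is.
- cup_blue: Blue square open cup fixed in the green bin, 84 x 84 x 50 mm, walls and floor 3 mm, 78 x 78 mm inside. Origin: centre of its underside, 3 mm above the bench; y runs along the row of three cups (88 mm apart, any order), -x to the bin's low front. The fixed bin, centred on the middle cup, is 276 mm along the row, 100 mm deep, back and sides 66 mm high, front 40 mm.
- cup_orange: Orange square open cup fixed in the green bin, 84 x 84 x 50 mm, walls and floor 3 mm, 78 x 78 mm inside. Origin: centre of its underside, 3 mm above the bench; y runs along the row of three cups (88 mm apart, any order), -x to the bin's low front. The fixed bin, centred on the middle cup, is 276 mm along the row, 100 mm deep, back and sides 66 mm high, front 40 mm.
- cup_white: White square open cup fixed in the green bin, 84 x 84 x 50 mm, walls and floor 3 mm, 78 x 78 mm inside. Origin: centre of its underside, 3 mm above the bench; y runs along the row of three cups (88 mm apart, any order), -x to the bin's low front. The fixed bin, centred on the middle cup, is 276 mm along the row, 100 mm deep, back and sides 66 mm high, front 40 mm.
- plates: Taped stack of four cream-coloured agar plates, 91 mm in diameter, 62 mm high, loose, 0.15 kg. Origin at the centre of its underside, z up. Stays where it is.
- dropper: White dropper bottle with a red pointed cap, 34 mm in diameter, 92 mm tall, loose, 0.06 kg. Origin at the centre of its underside, z up. Stays where it is.

How it is judged:
By the outcome, as a careful person would: the job done as asked, in the order asked, and still so for the second after the job is handed in, with the robot touching nothing.
It also fails if it takes over 83 s, if anything falls off the work surface, if the arm or the gripper's body presses on something with over 40 N, if the wrist force passes 120 N, or if a joint passes its speed limit or range.

## Working session

There is one attempt and no reset: what is moved stays moved. The work goes in short steps, Python scripts to look and compute and a shell command to move; the robot and the scene stay as the last step left them, time stands still between calls to the robot, and variables do not carry over. Pictures are saved under pics/ and viewed, and the job is handed in when it is done.

```bash
ls; mkdir -p pics; python3 - <<'E'
from workcell import readout, camera, manip
import cv2
print(readout.get_obs())
for n in ("scene","top"):
    c=camera(n); cv2.imwrite(f"pics/{n}0.png",c["pixels"][:,:,::-1]); print(c["intrinsics"],c["extrinsics"])
E
```

```text
pics
{'clock': 0.0, 'joint_pos': array([ 1.15539095,  0.33290148, -0.06466373,  1.46095246,  0.02159961,
        1.34991073, -0.08850318]), 'joint_velocities': array([ 0.00161522, -0.00010252,  0.00134366, -0.00076285,  0.00014873,
       -0.00109882,  0.0018315 ]), 'tau': array([ 7.78795475e-04, -6.25447726e+01,  4.95811226e-02, -3.91608167e+01,
        1.62802351e-02,  9.98515345e-03,  3.10880205e-05]), 'position': array([ 0.23906562, -0.57705445,  0.23049204]), 'ee_rot': array([ 0.39308696,  0.5884046 , -0.3925549 ,  0.58750602]), 'ft_force': array([ 0.38606961, -0.53815968, -0.71225622]), 'torque': array([0.09336266, 0.01717097, 0.06342227]), 'grip_width': 0.999087044438138}
[[437.04226718   0.         319.14001406]
 [  0.         437.04226718 248.32507488]
 [  0.           0.           1.        ]] [[-0.21412591  0.97671181 -0.0135694   0.09762557]
 [ 0.53841395  0.10642368 -0.83593326 -0.24574707]
 [-0.81502179 -0.18630092 -0.54866333  1.52166007]
 [ 0.          0.          0.          1.        ]]
[[477.23699377   0.         325.23579162]
 [  0.         477.23699377 231.25512884]
 [  0.           0.           1.        ]] [[-0.02790335 -0.9995099  -0.01419031  0.02799359]
 [-0.99422195  0.02922216 -0.10328975  0.55414658]
 [ 0.1036538   0.01122618 -0.99455008  0.90006052]
 [ 0.          0.          0.          1.        ]]
```

View pics/scene0.png

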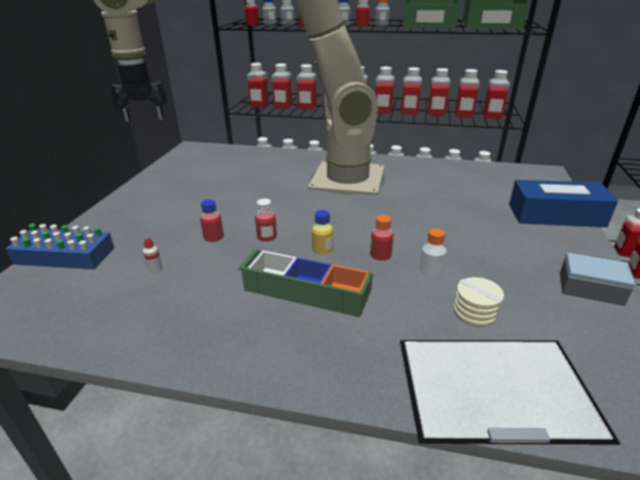

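View pics/top0.png

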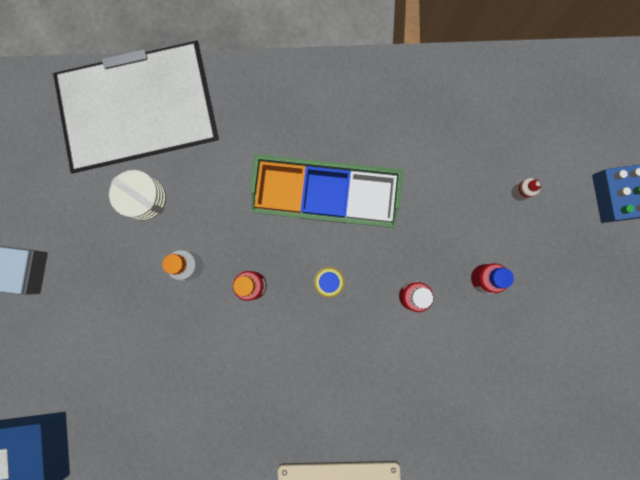

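The top view shows the caps at roughly: empty orange (174,264), orange medium (244,286), spoiled blue (329,282), white medium (422,298) and blue medium (502,278). The cups run orange, blue, white from left to right, around (280,187), (327,192) and (372,196). Next I measure them.

```bash
cat > h.py <<'E'
import numpy as np, cv2
from workcell import readout, camera, manip
from scipy.spatial.transform import Rotation as R
def ray(c,u,v,z):
    K=c["intrinsics"];E=c["extrinsics"];Ri=E[:3,:3].T;o=-Ri@E[:3,3]
    d=Ri@np.linalg.solve(K,[u,v,1]); return o+d*(z-o[2])/d[2]
E
python3 - <<'E'
from h import *
c=camera("top"); p=c["pixels"]
hsv=cv2.cvtColor(p,cv2.COLOR_RGB2HSV)
print([hsv[v,u].tolist() for u,v in [(174,264),(244,286),(329,282),(422,298),(502,278)]])
E=c["extrinsics"];Ri=E[:3,:3].T;o=-Ri@E[:3,3];print("cam",o)
vv,uu=np.mgrid[:480,:640]
Z=c["range_z"]
P=np.stack([uu,vv,np.ones_like(uu)],-1).reshape(-1,3)@np.linalg.inv(c["intrinsics"]).T*Z.reshape(-1,1)
W=(P-E[:3,3])@E[:3,:3]; W=W.reshape(480,640,3)
for n,u,v in [("eo",174,264),("mo",244,286),("sb",329,282),("mw",422,298),("mb",502,278)]:
    m=np.zeros((480,640),bool); m[v-25:v+25,u-25:u+25]=True
    m&=(W[...,2]>0.1)&(W[...,2]<.12)
    m=m.astype(np.uint8)
    (x,y),r=cv2.minEnclosingCircle(np.argwhere(m)[:,::-1].astype(np.float32))
    mm=m>0
    print(n,m.sum(),np.median(W[mm][:,2]).round(4),(x,y,r),ray(c,x,y,.108).round(4),W[mm].mean(0).round(4), "r",W[mm].max(0)-W[mm].min(0))
# cups floors/bin
m=(W[...,2]>.03)&(W[...,2]<.08); m[:140]=0;m[240:]=0;m[:,:240]=0;m[:,420:]=0
pts=W[m][:,:2].astype(np.float32)
print(cv2.minAreaRect(pts))
cv2.imwrite("pics/crop.png",cv2.resize(p[140:320,120:540,::-1],None,fx=1.9,fy=1.9,interpolation=cv2.INTER_CUBIC))
cv2.imwrite("pics/bin.png",cv2.resize(p[145:235,240:415,::-1],None,fx=4.5,fy=4.5,interpolation=cv2.INTER_CUBIC))
# bench check, dropper
print(W[400,200],W[187,530],W[195,135],W[187,280],W[192,327],W[196,372])
E
```

```text
[[16, 196, 215], [17, 189, 215], [113, 180, 217], [100, 3, 219], [114, 198, 200]]
cam [0.45843112 0.00168226 0.95279016]
eo 336 0.1075 (173.0, 264.0, 10.770429611206055) [0.496 0.283 0.108] [0.4963 0.2837 0.1073] r [0.03570112 0.03629815 0.01133072]
mo 337 0.1074 (243.47825622558594, 285.5869445800781, 10.529948234558105) [0.4544 0.158  0.108 ] [0.4541 0.1583 0.1073] r [0.03543847 0.03678127 0.0108688 ]
sb 329 0.1077 (329.0, 282.0, 10.440406799316406) [0.4565 0.0071 0.108 ] [0.4563 0.0073 0.1076] r [0.0354138  0.03564128 0.00896516]
mw 341 0.1075 (422.21185302734375, 297.5169372558594, 10.800630569458008) [ 0.425  -0.1551  0.108 ] [ 0.4249 -0.1553  0.1075] r [0.03649532 0.03680199 0.01199649]
mb 354 0.1076 (502.5, 278.0, 11.236202239990234) [ 0.455  -0.2971  0.108 ] [ 0.4555 -0.2978  0.1074] r [0.03533256 0.03590628 0.01175012]
((0.6300397515296936, 0.009398266673088074), (0.2859130799770355, 0.10978976637125015), 82.03949737548828)
[0.2354799  0.26474469 0.00067444] [ 0.62086754 -0.36963931  0.07729357] [0.6314304  0.372059   0.06096354] [0.64969241 0.10117613 0.0050087 ] [0.63599761 0.00659507 0.0079938 ] [ 0.62533219 -0.08338683  0.00679206]
```

View pics/bin.png

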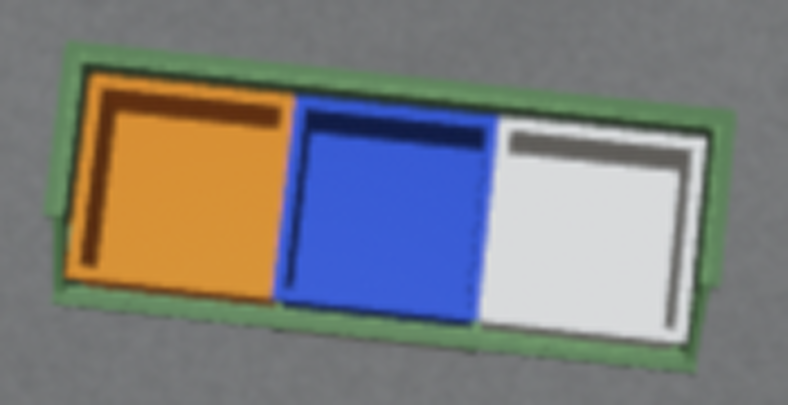

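```bash
python3 - <<'E'
from h import *
c=camera("top")
f=lambda x,y,z:ray(c,240+(x+.5)/4.5-.5,145+(y+.5)/4.5-.5,z)[:2]
L=[[(88,70),(298,95),(275,302),(65,278)],[(298,95),(497,117),(477,325),(275,302)],[(497,117),(712,132),(690,345),(477,325)]]
C=[]
for q in L:
    w=np.array([f(x,y,.053) for x,y in q]); C.append(w.mean(0)); print(w.mean(0).round(4), np.linalg.norm(np.roll(w,-1,0)-w,axis=1).round(4))
d=C[0]-C[2]; print(d/2, np.degrees(np.arctan2(-d[0],d[1])))
# scene check via depth for cup rim & caps
s=camera("scene");E=s["extrinsics"]
vv,uu=np.mgrid[:480,:640]
P=np.stack([uu,vv,np.ones_like(uu)],-1).reshape(-1,3)@np.linalg.inv(s["intrinsics"]).T*s["range_z"].reshape(-1,1)
W=(P-E[:3,3])@E[:3,:3]
for n,x,y in [("mo",.454,.158),("mw",.425,-.155),("mb",.455,-.297)]:
    m=(abs(W[:,0]-x)<.03)&(abs(W[:,1]-y)<.03)&(W[:,2]>.104)
    b=W[m]; print(n,m.sum(),b.mean(0).round(4),(b.max(0)+b.min(0))/2)
m=(abs(W[:,0]-.63)<.09)&(abs(W[:,1]-.0)<.18)&(W[:,2]>.045)&(W[:,2]<.08)
print(cv2.minAreaRect(W[m][:,:2].astype(np.float32)),m.sum())
o=readout.get_obs(); Rm=R.from_quat(o["ee_rot"]).as_matrix(); print(Rm.round(3))
E
```

```text
[0.6422 0.0962] [0.0908 0.0898 0.0899 0.0905]
[0.6294 0.0091] [0.0856 0.0899 0.086  0.0898]
[ 0.6181 -0.0785] [0.0917 0.092  0.0901 0.0899]
[0.01205486 0.08736719] -7.856026566668209
mo 102 [0.4587 0.1613 0.1075] [0.45730944 0.16161936 0.10708994]
mw 81 [ 0.4297 -0.1523  0.1078] [ 0.42796277 -0.15277741  0.1072259 ]
mb 81 [ 0.4608 -0.2956  0.1075] [ 0.45921943 -0.296156    0.10761065]
((0.6365452408790588, 0.010844260454177856), (0.28555458784103394, 0.10470785200595856), 82.32977294921875) 2098
[[-0.     0.924  0.383]
 [ 0.001  0.383 -0.924]
 [-1.    -0.    -0.001]]
```

```bash
python3 -m inch '[[[-9,0,0],[0,40,-23],0],[[-18,0,0],[0,80,-46],0],[[-27,0,0],[0,120,-69],0],[[-36,0,0],[0,160,-92],0],[[-45,0,0],[0,200,-115],0],[[-54,0,0],[0,240,-138],0],[[-62,0,0],[0,280,-160],0],[[-67.5,0,0],[0,309,-175],0],[[-67.5,0,0],[0,309,-175],0],[[-67.5,0,0],[0,309,-175],0]]' 40
python3 - <<'E'
from h import *
o=readout.get_obs(); print(o["position"],R.from_quat(o["ee_rot"]).as_matrix().round(3),o["joint_pos"].round(2))
c=camera("wrist"); cv2.imwrite("pics/w1.png",c["pixels"][:,:,::-1]); print(c["intrinsics"],c["T_tool_cam"])
E
```

```text
clock: 1.5
position: [0.457, -0.2984, 0.2309]
ee_rot: [0.001, 0.707, -0.001, 0.707]
ft_force: [-0.7, -0.1, 0.0]
grip_width: 1.005
[ 0.457046   -0.29837655  0.23087393] [[-0.001  0.002  1.   ]
 [ 0.     1.    -0.002]
 [-1.     0.    -0.001]] [ 0.86  0.19 -0.41  1.65  0.08  1.32  0.43]
[[371.64829954   0.         322.9650255 ]
 [  0.         371.64829954 239.20840088]
 [  0.           0.           1.        ]] [[-1.51335934e-03 -2.91605270e-01  9.56537546e-01 -1.41446251e-01]
 [ 7.69717769e-05 -9.56538672e-01 -2.91605492e-01  7.58469260e-02]
 [ 9.99998852e-01 -3.67677499e-04  1.47003211e-03  1.85778660e-04]
 [ 0.00000000e+00  0.00000000e+00  0.00000000e+00  1.00000000e+00]]
```

View pics/w1.png

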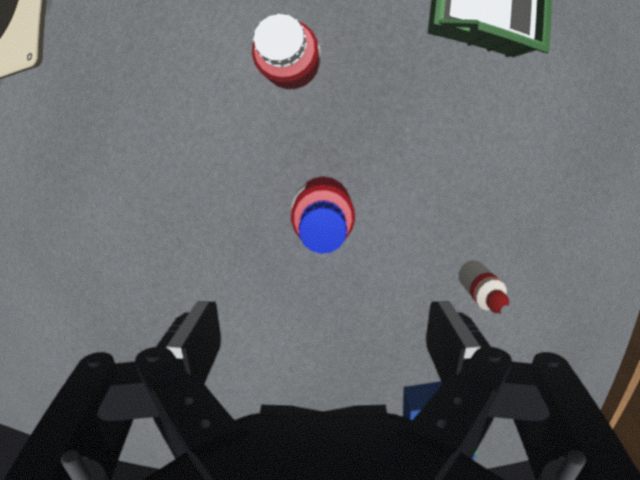

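The wrist view shows the blue cap centred at (323,229) between the open jaws and the white cap at (278,40). I convert both to world positions.

```bash
cat >> h.py <<'E'
def wray(c,o,u,v,z):
    K=c["intrinsics"];T=c["T_tool_cam"];Rt=R.from_quat(o["ee_rot"]).as_matrix()
    a=np.array([u-K[0,2],v-K[1,2]]);r=np.hypot(*a);t=r/K[0,0]
    d=np.r_[a/r*np.sin(t),np.cos(t)]
    d=Rt@T[:3,:3]@d; p=Rt@T[:3,3]+o["position"]; return p+d*(z-p[2])/d[2]
E
python3 - <<'E'
from h import *
o=readout.get_obs();c=camera("wrist")
for n,u,v in [("mb",323,229),("mw",278,40)]: print(n,wray(c,o,u,v,.108).round(4))
for k in [(323,229),(278,40)]: print(c["range_z"][k[1],k[0]])
E
```

```text
mb [ 0.4574 -0.2955  0.108 ]
mw [ 0.4262 -0.1573  0.108 ]
0.27485618
0.2357818
```

```bash
python3 -m inch '[[[0,0,0],[30,2,0],0],[[0,0,0],[60,2,0],0],[[0,0,0],[90,2,0],0],[[0,0,0],[115,2,0],0],[[0,0,0],[135,2,0],0],[[0,0,0],[147,2,0],0],[[0,0,0],[147,2,0],0],[[0,0,0],[147,2,0],0]]'
python3 -m inch '[[[0,0,0],[0,0,0],0.3],[[0,0,0],[0,0,0],0.5],[[0,0,0],[0,0,0],0.6],[[0,0,0],[0,0,0],0.8],[[0,0,0],[0,0,0],1],[[0,0,0],[0,0,0],1],[[0,0,0],[0,0,0],1],[[0,0,0],[0,0,0],1]]' 40
python3 - <<'E'
from h import *
c=camera("wrist"); cv2.imwrite("pics/w2.png",c["pixels"][:,:,::-1])
E
```

```text
clock: 2.6
position: [0.4571, -0.2971, 0.0847]
ee_rot: [0.001, 0.707, -0.001, 0.707]
ft_force: [1.0, 0.2, 0.1]
grip_width: 0.998
clock: 3.6
position: [0.4572, -0.2973, 0.0852]
ee_rot: [0.001, 0.707, -0.002, 0.707]
ft_force: [-1.9, 0.8, 5.9]
grip_width: 0.404
```

View pics/w2.png

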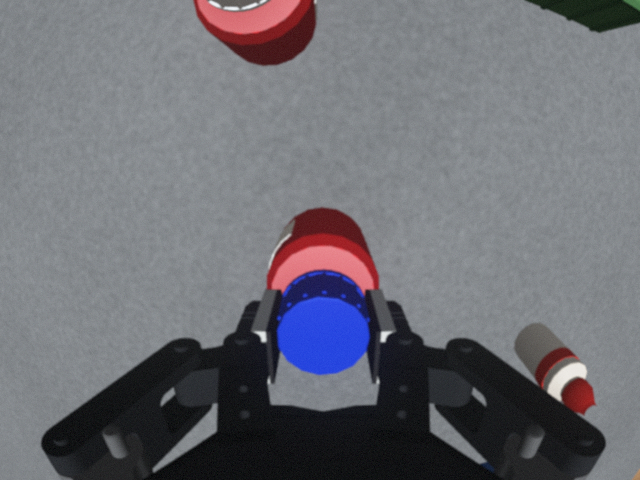

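The blue cap at (323,333) is clamped centrally between the pads, and the opening of 0.404 matches 34–36 mm. I lift.

```bash
python3 -m inch '[[[0,0,0],[-4,0,0],1],[[0,0,0],[-12,0,0],1],[[0,0,0],[-25,0,0],1],[[0,0,0],[-45,0,0],1],[[0,0,0],[-65,0,0],1],[[0,0,0],[-85,0,0],1],[[0,0,0],[-105,0,0],1],[[0,0,0],[-120,0,0],1],[[0,0,0],[-130,0,0],1],[[0,0,0],[-130,0,0],1]]'
python3 - <<'E'
from h import *
c=camera("wrist"); cv2.imwrite("pics/w3.png",c["pixels"][:,:,::-1])
c=camera("scene"); cv2.imwrite("pics/s3.png",cv2.resize(c["pixels"][100:350,80:500,::-1],None,fx=1.9,fy=1.9))
E
```

```text
clock: 4.9
position: [0.4574, -0.2973, 0.2158]
ee_rot: [0.001, 0.707, -0.002, 0.708]
ft_force: [0.5, -0.2, -2.3]
grip_width: 0.405
```

View pics/s3.png

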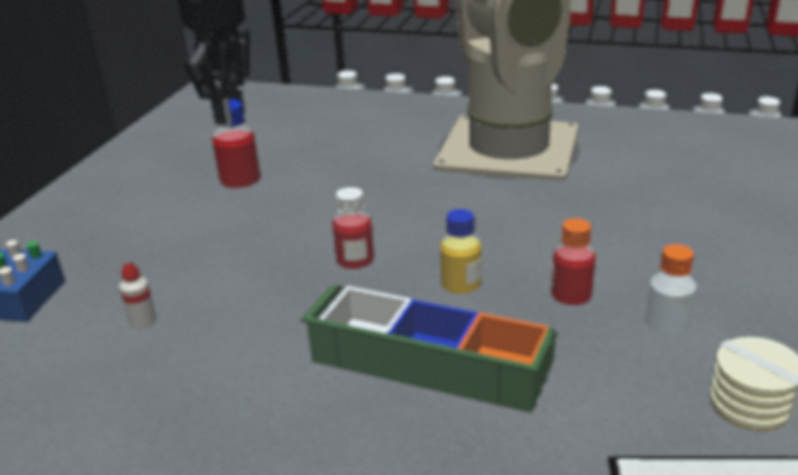

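The bottle hangs upright at (237,150). I carry it over the blue cup.

```bash
python3 -m inch '[[[0,0,0],[0,15,8],1],[[0,0,0],[0,46,26],1],[[0,0,0],[0,85,48],1],[[0,0,0],[0,127,72],1],[[0,0,0],[0,169,96],1],[[0,0,0],[0,211,120],1],[[0,0,0],[0,250,142],1],[[0,0,0],[0,280,160],1],[[0,0,0],[0,300,171],1],[[0,0,0],[0,307,175],1]]'
python3 -m inch '[[[0,0,0],[0,0,0],1],[[0,0,0],[0,0,0],1]]'
python3 - <<'E'
from h import *
print(readout.get_obs()["position"])
c=camera("wrist"); cv2.imwrite("pics/w4.png",c["pixels"][:,:,::-1])
c=camera("top"); cv2.imwrite("pics/t4.png",c["pixels"][:,:,::-1])
E
```

```text
clock: 6.25
position: [0.6328, 0.0124, 0.2138]
ee_rot: [0.0, 0.708, 0.0, 0.707]
ft_force: [0.1, -1.2, -2.2]
grip_width: 0.405
clock: 6.5
position: [0.6325, 0.0117, 0.2136]
ee_rot: [0.001, 0.708, -0.0, 0.706]
ft_force: [0.4, -0.5, -2.4]
grip_width: 0.406
[0.63248586 0.01170199 0.21362063]
```

View pics/w4.png

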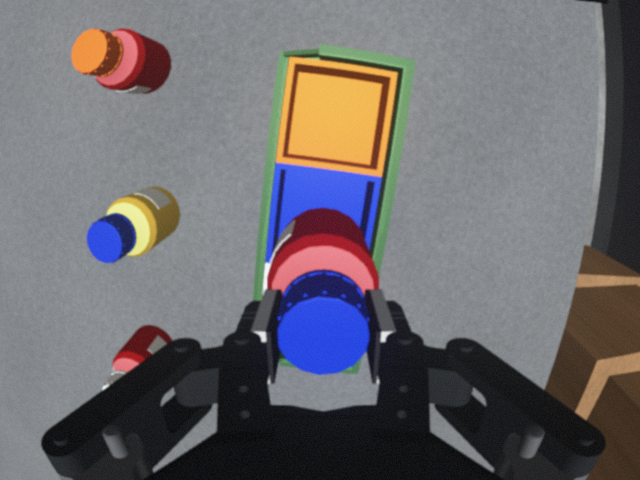

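The wrist view shows the orange cup's rim corners at (289,57), (400,70), (379,176), (276,162), the last two being shared with the blue cup. I use these to check the cup positions.

```bash
python3 - <<'E'
from h import *
o=readout.get_obs();c=camera("wrist")
w=np.array([wray(c,o,u,v,.053)[:2] for u,v in [(289,57),(400,70),(379,176),(276,162)]])
print(w.round(4),w.mean(0))
m=(w[2]+w[3])/2; print("blue centre",m-.043*np.array([.136,.991]))
print(wray(c,o,323,322,.213-.084+.108))
E
```

```text
[[0.6061 0.1472]
 [0.6954 0.1377]
 [0.6792 0.0493]
 [0.5949 0.0609]] [0.64389718 0.09875334]
blue centre [0.63116649 0.01247138]
[0.63304942 0.01961274 0.237     ]
```

```bash
python3 -m inch '[[[0,0,0],[8,0,0],1],[[0,0,0],[25,0,0],1],[[0,0,0],[45,0,0],1],[[0,0,0],[65,0,0],1],[[0,0,0],[85,0,0],1],[[0,0,0],[100,0,0],1],[[0,0,0],[110,0,0],1],[[0,0,0],[115,0,0],1],[[0,0,0],[117,0,0],1],[[0,0,0],[117,0,0],1]]'
python3 -m inch '[[[0,0,0],[1,0,0],1],[[0,0,0],[2,0,0],1],[[0,0,0],[3,0,0],1],[[0,0,0],[3,0,0],1]]'
```

```text
clock: 7.9
position: [0.6328, 0.0115, 0.0973]
ee_rot: [0.001, 0.707, -0.0, 0.707]
ft_force: [-0.2, 0.1, -2.1]
grip_width: 0.407
clock: 8.4
position: [0.6328, 0.0114, 0.0942]
ee_rot: [0.001, 0.707, -0.0, 0.707]
ft_force: [-0.5, 0.3, -2.0]
grip_width: 0.405
```

```bash
python3 -m inch '[[[0,0,0],[1,0,0],1],[[0,0,0],[1.5,0,0],1],[[0,0,0],[2,0,0],1],[[0,0,0],[2,0,0],1]]'
python3 -m inch '[[[0,0,0],[0.7,0,0],1],[[0,0,0],[1.3,0,0],1],[[0,0,0],[1.3,0,0],1]]'
```

```text
clock: 8.9
position: [0.6327, 0.0114, 0.0921]
ee_rot: [0.001, 0.707, -0.0, 0.707]
ft_force: [-0.5, -0.1, -2.6]
grip_width: 0.406
clock: 9.28
position: [0.6328, 0.0115, 0.0913]
ee_rot: [0.001, 0.707, -0.0, 0.707]
ft_force: [-2.5, 0.4, 4.6]
grip_width: 0.406
```

Contact came at TCP z 0.0913, as expected. I open the jaws and retreat straight up.

```bash
python3 -m inch '[[[0,0,0],[0,0,0],0.5],[[0,0,0],[0,0,0],0.4],[[0,0,0],[0,0,0],0.3],[[0,0,0],[0,0,0],0.2],[[0,0,0],[0,0,0],0.2],[[0,0,0],[0,0,0],0.2]]'
python3 -m inch '[[[0,0,0],[-8,0,0],0.2],[[0,0,0],[-25,0,0],0.2],[[0,0,0],[-50,0,0],0.2],[[0,0,0],[-80,0,0],0.2],[[0,0,0],[-100,0,0],0.2],[[0,0,0],[-110,0,0],0.2],[[0,0,0],[-110,0,0],0]]'
python3 - <<'E'
from h import *
c=camera("wrist"); cv2.imwrite("pics/w5.png",c["pixels"][:,:,::-1])
E
```

```text
clock: 10.02
position: [0.6328, 0.0115, 0.0913]
ee_rot: [0.001, 0.707, -0.0, 0.707]
ft_force: [-0.1, 0.0, 0.1]
grip_width: 0.8
clock: 10.9
position: [0.633, 0.0115, 0.2016]
ee_rot: [0.001, 0.707, -0.0, 0.707]
ft_force: [0.9, 0.3, -0.3]
grip_width: 0.983
```

View pics/w5.png

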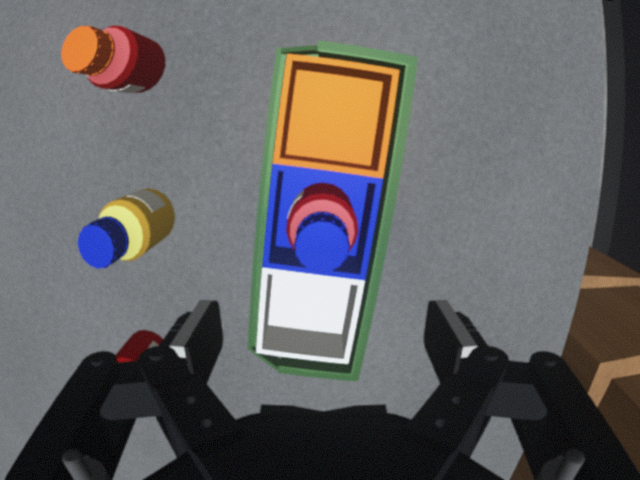

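The blue-capped bottle stands upright in the blue cup at (322,230). Next is orange: from (0.633,0.0115) to about (0.456,0.160).

```bash
python3 -m inch '[[[0,0,0],[0,20,-25],0],[[0,0,0],[0,48,-57],0],[[0,0,0],[0,76,-90],0],[[0,0,0],[0,104,-123],0],[[0,0,0],[0,130,-155],0],[[0,0,0],[0,144,-172],0],[[0,0,0],[0,148,-177],0],[[0,0,0],[0,148,-177],0],[[0,0,0],[0,148,-177],0]]'
python3 - <<'E'
from h import *
o=readout.get_obs();print(o["position"],o["joint_pos"].round(2))
c=camera("wrist"); cv2.imwrite("pics/w6.png",c["pixels"][:,:,::-1])
E
```

```text
clock: 12.08
position: [0.4567, 0.1587, 0.2008]
ee_rot: [0.001, 0.708, -0.001, 0.707]
ft_force: [0.6, -0.1, 0.7]
grip_width: 1.0
[0.45674073 0.15872988 0.20084508] [ 0.28  0.1  -0.74  1.83  0.07  1.24 -0.48]
```

View pics/w6.png

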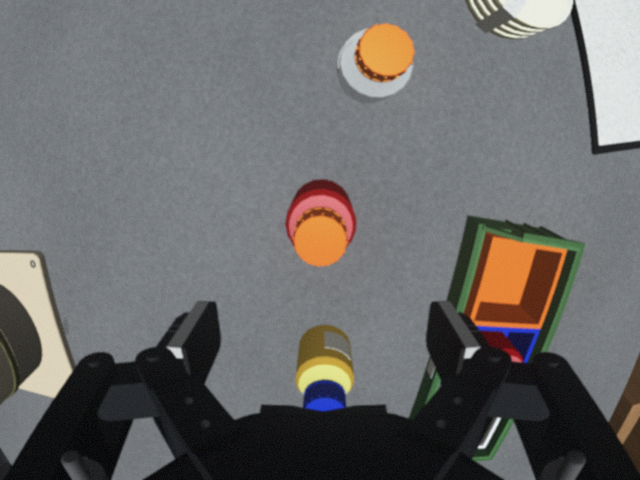

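```bash
python3 - <<'E'
from h import *
o=readout.get_obs();c=camera("wrist")
print(wray(c,o,320,240.5,.108).round(4))
E
python3 -m inch '[[[0,0,0],[20,1,0],0],[[0,0,0],[45,1,0],0],[[0,0,0],[70,1,0],0],[[0,0,0],[92,1,0],0],[[0,0,0],[108,1,0],0],[[0,0,0],[116,1,0],0],[[0,0,0],[116,1,0],0],[[0,0,0],[116,1,0],0]]'
```

```text
[0.4551 0.1625 0.108 ]
clock: 13.18
position: [0.4568, 0.1603, 0.0855]
ee_rot: [0.001, 0.707, -0.001, 0.707]
ft_force: [-0.8, -0.3, 0.0]
grip_width: 1.0
```

```bash
python3 -m inch '[[[0,0,0],[0,0,0],0.3],[[0,0,0],[0,0,0],0.5],[[0,0,0],[0,0,0],0.6],[[0,0,0],[0,0,0],0.8],[[0,0,0],[0,0,0],1],[[0,0,0],[0,0,0],1],[[0,0,0],[0,0,0],1],[[0,0,0],[0,0,0],1]]' 40
python3 -m inch '[[[0,0,0],[-4,0,0],1],[[0,0,0],[-12,0,0],1],[[0,0,0],[-25,0,0],1],[[0,0,0],[-45,0,0],1],[[0,0,0],[-65,0,0],1],[[0,0,0],[-85,0,0],1],[[0,0,0],[-105,0,0],1],[[0,0,0],[-120,0,0],1],[[0,0,0],[-130,0,0],1],[[0,0,0],[-130,0,0],1]]'
python3 - <<'E'
from h import *
c=camera("wrist"); cv2.imwrite("pics/w7.png",c["pixels"][:,:,::-1])
E
```

```text
clock: 14.18
position: [0.4568, 0.1604, 0.0859]
ee_rot: [0.001, 0.707, -0.001, 0.707]
ft_force: [-2.9, -0.5, 5.9]
grip_width: 0.406
clock: 15.42
position: [0.4571, 0.1604, 0.2164]
ee_rot: [0.001, 0.707, -0.001, 0.707]
ft_force: [0.6, -0.3, -0.9]
grip_width: 0.408
```

View pics/w7.png

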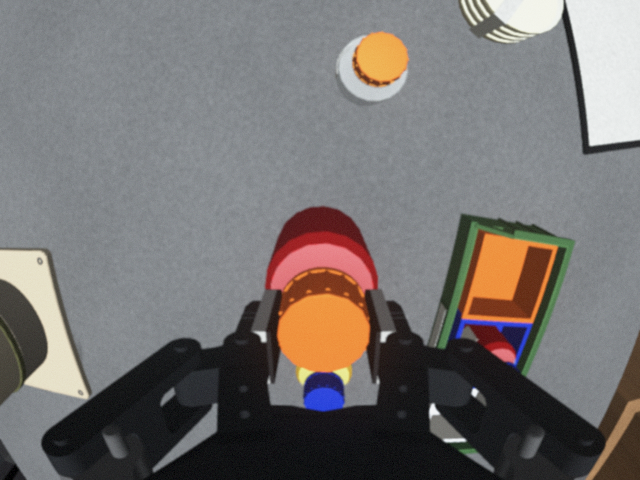

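The orange bottle is held with its cap at (323,330). I carry it to the orange cup.

```bash
python3 -m inch '[[[0,0,0],[0,-4,12],1],[[0,0,0],[0,-12,36],1],[[0,0,0],[0,-22,66],1],[[0,0,0],[0,-33,99],1],[[0,0,0],[0,-43,131],1],[[0,0,0],[0,-52,158],1],[[0,0,0],[0,-59,178],1],[[0,0,0],[0,-62,187],1],[[0,0,0],[0,-62,187],1],[[0,0,0],[0,-62,187],1]]'
python3 - <<'E'
from h import *
o=readout.get_obs();print(o["position"])
c=camera("wrist"); cv2.imwrite("pics/w8.png",c["pixels"][:,:,::-1])
E
```

```text
clock: 16.73
position: [0.6431, 0.0982, 0.2155]
ee_rot: [0.001, 0.707, -0.0, 0.707]
ft_force: [-0.6, 0.2, -1.2]
grip_width: 0.405
[0.64306834 0.0982263  0.21553265]
```

View pics/w8.png

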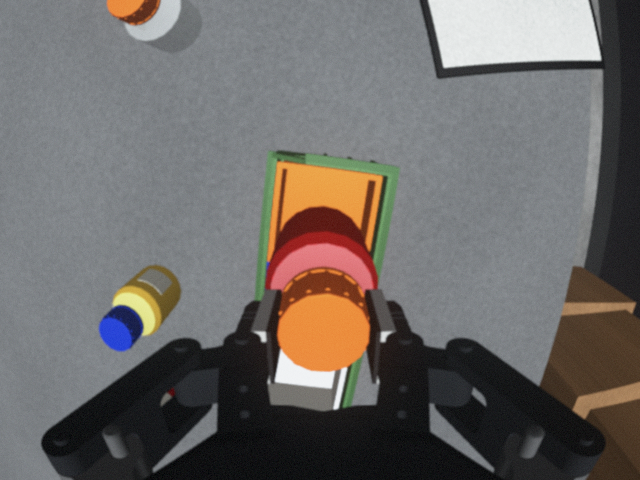

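```bash
python3 -m inch '[[[0,0,0],[8,0,1],1],[[0,0,0],[25,0,1],1],[[0,0,0],[45,0,1],1],[[0,0,0],[65,0,1],1],[[0,0,0],[85,0,1],1],[[0,0,0],[103,0,1],1],[[0,0,0],[113,0,1],1],[[0,0,0],[118,0,1],1],[[0,0,0],[120,0,1],1],[[0,0,0],[120,0,1],1]]'
python3 -m inch '[[[0,0,0],[0.7,0,0],1],[[0,0,0],[1.4,0,0],1],[[0,0,0],[2,0,0],1],[[0,0,0],[2,0,0],1]]'
```

```text
clock: 18.02
position: [0.6443, 0.0984, 0.0962]
ee_rot: [0.001, 0.707, -0.0, 0.707]
ft_force: [-0.0, -0.5, -0.9]
grip_width: 0.405
clock: 18.52
position: [0.6443, 0.0984, 0.0941]
ee_rot: [0.001, 0.707, -0.0, 0.707]
ft_force: [0.7, -0.5, -1.9]
grip_width: 0.402
```

```bash
python3 -m inch '[[[0,0,0],[0.7,0,0],1],[[0,0,0],[1.3,0,0],1],[[0,0,0],[1.3,0,0],1]]'
python3 -m inch '[[[0,0,0],[0.6,0,0],1],[[0,0,0],[1.2,0,0],1],[[0,0,0],[1.2,0,0],1]]'
```

```text
clock: 18.9
position: [0.6442, 0.0984, 0.0927]
ee_rot: [0.001, 0.707, -0.0, 0.707]
ft_force: [0.2, 0.3, -0.7]
grip_width: 0.406
clock: 19.27
position: [0.6443, 0.0985, 0.092]
ee_rot: [0.001, 0.707, -0.0, 0.707]
ft_force: [-2.1, -0.1, 4.0]
grip_width: 0.404
```

Contact is clear. I release and go up.

```bash
python3 -m inch '[[[0,0,0],[0,0,0],0.5],[[0,0,0],[0,0,0],0.4],[[0,0,0],[0,0,0],0.3],[[0,0,0],[0,0,0],0.2],[[0,0,0],[0,0,0],0.2],[[0,0,0],[0,0,0],0.2]]'
python3 -m inch '[[[0,0,0],[-8,0,0],0.2],[[0,0,0],[-25,0,0],0.2],[[0,0,0],[-50,0,0],0.2],[[0,0,0],[-80,0,0],0.2],[[0,0,0],[-105,0,0],0.2],[[0,0,0],[-118,0,0],0.2],[[0,0,0],[-120,0,0],0]]'
python3 - <<'E'
from h import *
o=readout.get_obs();print(o["position"])
c=camera("wrist"); cv2.imwrite("pics/w9.png",c["pixels"][:,:,::-1])
E
```

```text
clock: 20.02
position: [0.6443, 0.0985, 0.092]
ee_rot: [0.001, 0.707, -0.0, 0.707]
ft_force: [1.2, -0.3, -1.3]
grip_width: 0.801
clock: 20.9
position: [0.6446, 0.0985, 0.2131]
ee_rot: [0.001, 0.706, -0.0, 0.708]
ft_force: [-0.3, 0.3, 0.8]
grip_width: 0.98
[0.64457798 0.09852897 0.21305443]
```

View pics/w9.png

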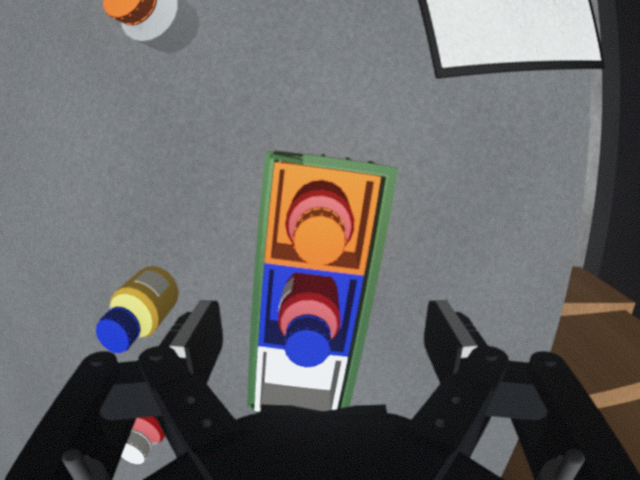

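Orange is in at (320,235) and blue still stands at (307,335). Next is white.

```bash
python3 -m inch '[[[0,0,0],[0,-20,-17],0],[[0,0,0],[0,-60,-52],0],[[0,0,0],[0,-100,-86],0],[[0,0,0],[0,-140,-121],0],[[0,0,0],[0,-180,-155],0],[[0,0,0],[0,-220,-190],0],[[0,0,0],[0,-245,-211],0],[[0,0,0],[0,-253,-218],0],[[0,0,0],[0,-253,-218],0],[[0,0,0],[0,-253,-218],0]]'
python3 - <<'E'
from h import *
o=readout.get_obs();print(o["position"],o["joint_pos"].round(2))
c=camera("wrist"); cv2.imwrite("pics/w10.png",c["pixels"][:,:,::-1])
E
```

```text
clock: 22.2
position: [0.4265, -0.1529, 0.2117]
ee_rot: [0.001, 0.707, 0.0, 0.707]
ft_force: [-0.2, 0.4, 0.1]
grip_width: 1.001
[ 0.42648773 -0.15293682  0.21168796] [ 0.78 -0.01 -0.52  1.89 -0.01  1.25  0.26]
```

View pics/w10.png

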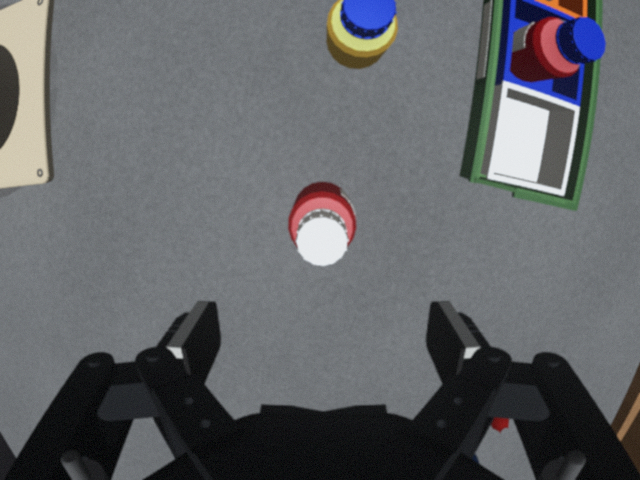

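```bash
python3 - <<'E'
from h import *
o=readout.get_obs();c=camera("wrist")
print(wray(c,o,322,241,.108).round(4))
print([wray(c,o,u,v,.053)[:2].round(4).tolist() for u,v in [(502,83),(580,105),(564,195),(484,178)]])
E
python3 -m inch '[[[0,0,0],[20,-1,0],0],[[0,0,0],[45,-1,0],0],[[0,0,0],[75,-1,0],0],[[0,0,0],[100,-1,0],0],[[0,0,0],[117,-1,0],0],[[0,0,0],[126,-1,0],0],[[0,0,0],[126,-1,0],0],[[0,0,0],[126,-1,0],0]]'
```

```text
[ 0.4264 -0.153   0.108 ]
[[0.5804, -0.0288], [0.6693, -0.0364], [0.6571, -0.1245], [0.5665, -0.1132]]
clock: 23.3
position: [0.4271, -0.1541, 0.0864]
ee_rot: [0.0, 0.706, 0.0, 0.708]
ft_force: [-0.9, 0.1, 0.0]
grip_width: 1.001
```

```bash
python3 -m inch '[[[0,0,0],[0,0,0],0.3],[[0,0,0],[0,0,0],0.5],[[0,0,0],[0,0,0],0.6],[[0,0,0],[0,0,0],0.8],[[0,0,0],[0,0,0],1],[[0,0,0],[0,0,0],1],[[0,0,0],[0,0,0],1],[[0,0,0],[0,0,0],1]]' 40
python3 -m inch '[[[0,0,0],[-4,0,0],1],[[0,0,0],[-12,0,0],1],[[0,0,0],[-25,0,0],1],[[0,0,0],[-45,0,0],1],[[0,0,0],[-65,0,0],1],[[0,0,0],[-85,0,0],1],[[0,0,0],[-105,0,0],1],[[0,0,0],[-120,0,0],1],[[0,0,0],[-130,0,0],1],[[0,0,0],[-130,0,0],1]]'
python3 - <<'E'
from h import *
c=camera("wrist"); cv2.imwrite("pics/w11.png",c["pixels"][:,:,::-1])
E
```

```text
clock: 24.3
position: [0.4272, -0.1542, 0.0868]
ee_rot: [0.0, 0.706, 0.0, 0.708]
ft_force: [-1.5, -0.3, 6.1]
grip_width: 0.409
clock: 25.55
position: [0.4271, -0.1544, 0.2173]
ee_rot: [0.0, 0.706, -0.0, 0.708]
ft_force: [-0.1, -1.4, -1.7]
grip_width: 0.405
```

View pics/w11.png

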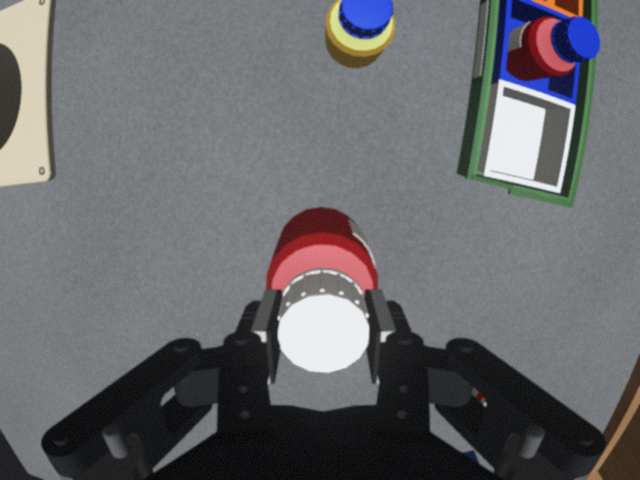

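The white bottle is held with its cap at (323,330). I carry it to the white cup at (0.619,-0.0765).

```bash
python3 -m inch '[[[0,0,0],[0,5,12],1],[[0,0,0],[0,15,37],1],[[0,0,0],[0,28,68],1],[[0,0,0],[0,41,101],1],[[0,0,0],[0,54,133],1],[[0,0,0],[0,65,161],1],[[0,0,0],[0,74,182],1],[[0,0,0],[0,78,192],1],[[0,0,0],[0,78,192],1],[[0,0,0],[0,78,192],1]]'
python3 - <<'E'
from h import *
c=camera("wrist"); cv2.imwrite("pics/w12.png",c["pixels"][:,:,::-1])
E
```

```text
clock: 26.85
position: [0.6183, -0.0768, 0.217]
ee_rot: [0.0, 0.707, -0.0, 0.708]
ft_force: [-0.2, 0.9, -1.3]
grip_width: 0.407
```

View pics/w12.png

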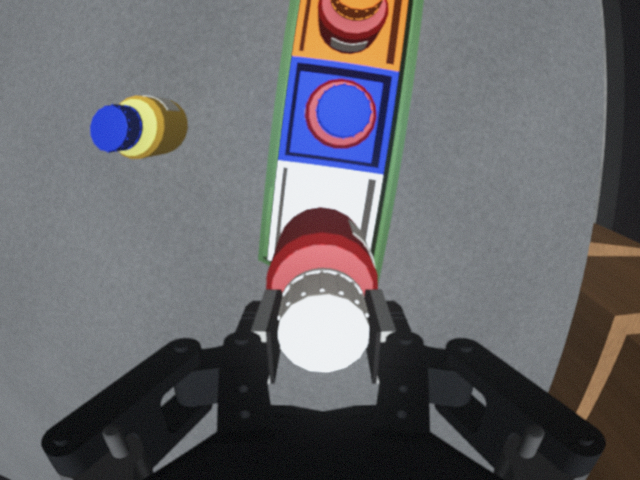

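```bash
python3 -m inch '[[[0,0,0],[8,0,1],1],[[0,0,0],[25,0,1],1],[[0,0,0],[45,0,1],1],[[0,0,0],[65,0,1],1],[[0,0,0],[85,0,1],1],[[0,0,0],[103,0,1],1],[[0,0,0],[113,0,1],1],[[0,0,0],[118,0,1],1],[[0,0,0],[121,0,1],1],[[0,0,0],[121,0,1],1]]'
python3 -m inch '[[[0,0,0],[0.7,0,0],1],[[0,0,0],[1.4,0,0],1],[[0,0,0],[1.7,0,0],1],[[0,0,0],[1.7,0,0],1]]'
python3 -m inch '[[[0,0,0],[0.6,0,0],1],[[0,0,0],[1.2,0,0],1],[[0,0,0],[1.2,0,0],1]]'
```

```text
clock: 28.15
position: [0.6198, -0.0769, 0.0965]
ee_rot: [0.0, 0.706, -0.0, 0.708]
ft_force: [0.5, -0.4, -0.5]
grip_width: 0.4
clock: 28.65
position: [0.6197, -0.077, 0.0947]
ee_rot: [0.0, 0.706, -0.0, 0.708]
ft_force: [0.8, -0.4, -1.0]
grip_width: 0.406
clock: 29.02
position: [0.6197, -0.077, 0.0934]
ee_rot: [0.0, 0.706, -0.0, 0.708]
ft_force: [0.3, -0.1, -0.8]
grip_width: 0.403
```

```bash
python3 -m inch '[[[0,0,0],[0.6,0,0],1],[[0,0,0],[1.1,0,0],1],[[0,0,0],[1.1,0,0],1]]'
```

```text
clock: 29.4
position: [0.6198, -0.077, 0.0929]
ee_rot: [0.0, 0.706, -0.0, 0.708]
ft_force: [-2.0, -0.7, 4.6]
grip_width: 0.402
```

Contact again. I release, rise and back off toward the robot.

```bash
python3 -m inch '[[[0,0,0],[0,0,0],0.5],[[0,0,0],[0,0,0],0.4],[[0,0,0],[0,0,0],0.3],[[0,0,0],[0,0,0],0.2],[[0,0,0],[0,0,0],0.2],[[0,0,0],[0,0,0],0.2]]'
python3 -m inch '[[[0,0,0],[-8,0,0],0.2],[[0,0,0],[-25,0,0],0.2],[[0,0,0],[-50,0,0],0.2],[[0,0,0],[-80,0,0],0.2],[[0,0,0],[-105,0,0],0.2],[[0,0,0],[-120,0,0],0.2],[[0,0,0],[-120,0,0],0.2]]'
python3 -m inch '[[[0,0,0],[0,-25,-10],0.2],[[0,0,0],[0,-60,-30],0.2],[[0,0,0],[0,-95,-50],0.2],[[0,0,0],[0,-130,-70],0.2],[[0,0,0],[0,-165,-90],0.2],[[0,0,0],[0,-190,-100],0.2],[[0,0,0],[0,-200,-105],0.2],[[0,0,0],[0,-200,-105],0.2]]'
python3 - <<'E'
from h import *
c=camera("top"); cv2.imwrite("pics/t13.png",c["pixels"][:,:,::-1])
c=camera("scene"); cv2.imwrite("pics/s13.png",cv2.resize(c["pixels"][100:350,80:520,::-1],None,fx=1.8,fy=1.8))
E
```

```text
clock: 30.15
position: [0.6198, -0.0769, 0.0929]
ee_rot: [0.0, 0.706, -0.0, 0.708]
ft_force: [-0.2, 0.8, -0.6]
grip_width: 0.805
clock: 31.02
position: [0.6201, -0.0769, 0.2143]
ee_rot: [0.0, 0.706, -0.001, 0.709]
ft_force: [0.0, 0.6, -0.7]
grip_width: 0.796
clock: 32.02
position: [0.5146, -0.2766, 0.2134]
ee_rot: [0.001, 0.706, -0.001, 0.708]
ft_force: [0.5, 0.3, 0.6]
grip_width: 0.8
```

View pics/t13.png

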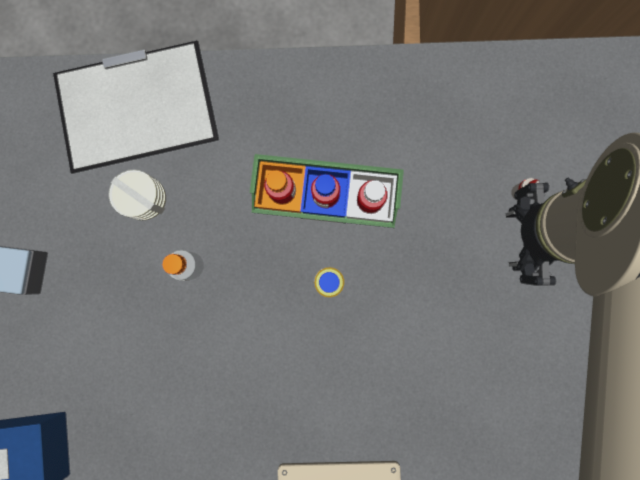

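View pics/s13.png

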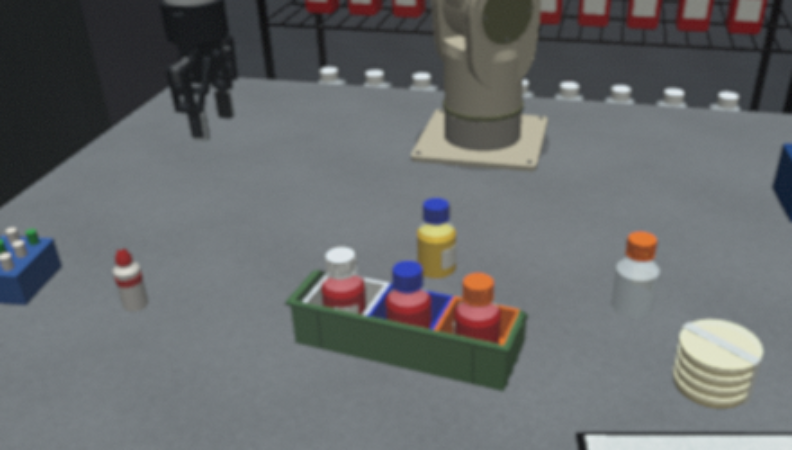

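All three bottles stand upright in matching cups: white (341,285), blue (408,295) and orange (478,310) in the scene crop. The spoiled and empty bottles, the plates and the dropper are where they were. I check the cap heights and hand in.

```bash
python3 - <<'E'
from h import *
c=camera("top");E=c["extrinsics"]
vv,uu=np.mgrid[:480,:640]
P=np.stack([uu,vv,np.ones_like(uu)],-1).reshape(-1,3)@np.linalg.inv(c["intrinsics"]).T*c["range_z"].reshape(-1,1)
W=((P-E[:3,3])@E[:3,:3]).reshape(480,640,3)
for u,v in [(275,181),(324,185),(375,191),(329,282),(173,264)]:
    w=W[v-20:v+20,u-20:u+20].reshape(-1,3);w=w[(w[:,2]>.1)&(w[:,2]<.13)];print(w.mean(0).round(4),np.median(w[:,2]).round(4))
print(manip.hand_in())
E
```

```text
[0.6397 0.0962 0.1129] 0.1134
[0.6299 0.0093 0.1131] 0.1133
[ 0.6161 -0.0786  0.1129] 0.1133
[0.4563 0.0073 0.1076] 0.1077
[0.4962 0.2837 0.1074] 0.1075
the job is handed in; nothing more can be done
None
```

The three bottles of red medium now stand upright in the cups that match their caps, and the job is handed in. I gripped each one by its cap, lowered it until it touched the cup floor with about 5 N, then released it. The robot's clock read about 32 s at the end, against the 83 s limit.

**Bottles in the cups:** the last top-camera check put all three caps at about 113 mm, as expected for a bottle standing on a cup floor. They sit within about 3 mm of the measured cup centres.

**Items left alone:** the spoiled and empty bottles measured within 1 mm of where they started. In the pictures the plates and dropper look unmoved, but I did not measure them, and in the last top view the gripper partly covers the dropper.

**Disagreement between checks:** the cameras disagreed by up to about 5 mm, so I used averages. That is well inside the 11 mm of clearance around each bottle. No check failed.

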